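# Show the long tube's base code to the reader

### The arm

A 6-joint arm with a two-finger parallel gripper is mounted at the origin on the work surface. World frame = base frame: x ahead of the robot, y to its left, z up, the work surface at z = 0. Lengths are in m, angles in degrees, forces in N, time in s.
With the tool pointing down it reaches from about 0.3 to 0.75 m from the base axis. Payload 8.5 kg.
Tool frame: the origin (TCP) lies on the centre line of the jaws, within the pads' length; the fingertips stand 19 mm ahead of it and the grasp point (between the pads) is the TCP (env.tcp_to_tips is the z of the fingertips in the tool frame, in m); z points along the fingers, y is the line along which they close (so a half turn about z gives the same grasp; the last joint's range is limited). The gripper opens to 85 mm and grips with 20 to 120 N. Pads are 22 mm wide; open, the fingers measure 114 mm over their backs; the gripper's body (76 mm by 85 mm) begins 54 mm behind the grasp point. The pads swing forward as they close: fully open they stand 13 mm farther back than shut.
Start: joints at [-76.163, 21.807, 74.336, -0, 83.858, -12.336], TCP at [0.243, -0.494, 0.25] pointing down, gripper open.
Joint ranges: [-178.18, 178.18], [-50.72, 133.34], [12.68, 142.11], [-81.47, 261.47], [9.98, 163.14], [-165.26, 165.26]. Speed limits (degrees/s): [136.94, 136.94, 180, 180, 180, 180].

### API

Orientations are given as a 3x3 rotation matrix whose columns are the frame's x, y, z axes.
In Python, from rig import env gives the robot as it stands.
- The arm moves only by the tool servo_tool, never from a script. Its argument "steps" is a list of rows, each an object of numbers: "tx", "ty", "tz": the shift along the world's x, y, z in cm; "yaw": the turn about the world's z in degrees; "claw": the finger opening in cm, from 0 to 8.54. In form: [{"tx": .., "ty": .., "tz": .., "yaw": .., "claw": ..}, ...]. A call has 1 to 20 rows; each row shifts and turns the commanded pose from where the row before left it; what a row does not reach is not made up. A row lasts 1/10 s, in which the tool goes at most 50 mm and 8.59 degrees, less where a joint would pass 70% of its speed; a pose out of reach is approached as far as the arm can. A call with a gripper value outside its range is refused whole. The fingers move at their own pace and stop on an object; "newtons" is the grip in N (left out, the last holds). Time passes only in rows, so rows that do not move let the fingers close. It gives the time, the measured TCP pose, the force, the opening and the grip force at its end, in the units of the state.
- env.observe(): the state, without advancing time (a new reading comes with each control period).
- env.get_image(name): name is "scene" or "top" or "wrist"; returns (picture, depth): 420x560x3 uint8, red, green, blue; 420x560 float32, m along the optical axis (not along the pixel's ray), 0 where there is no reading.
- env.camera_model(name): a dict with "fovy" (degrees; the focal length in pixels is half the picture's height over the tangent of half this angle, whatever the lens; pixels are square), "cx", "cy" (the principal point, pixels), "T" (4x4, takes a point from camera to world coordinates). Camera axes: x right, y down, z forward; pixel columns grow to the right and rows downward; lengths in m; the calibration is good to about 2 mm. A picture is of the moment at which its call begins: read the wrist's pose just before it. camera_model takes no time and is no camera call; for the wrist camera it gives the pose at the moment of the call.
- env.close_job(): hands the job in; it is judged then, once.
The state is a dict: "time_s": time; "q": joint angles; "qvel": joint speeds; "joint_efforts": joint torques, N m; "position": TCP position; "tool_rot": TCP orientation; "ft_force": force on the tool from outside, world axes, zero at the start; "wrist_torque": the same for the moment, N m; "grip_width": finger opening in m; "gripper_force": force on a finger pad.
Only numpy, scipy, OpenCV 4.12 (cv2) and the standard library are available. Lean on these libraries where they do the work, as an engineer would, in place of code of your own. Each camera call takes 0.05 s, during which the arm holds its last target. There are 200 camera calls.

### The job

Draw the tube block fully out from under its clear cover by the handle and leave it out, then lift the long tube out of it, leaving the two short ones seated. Hold the long tube in the air with its base towards the code reader's window: about 50 mm from the glass, centred on the reader's line of sight, and tilted so that the tube lies along that line. Do not touch the reader or disturb the other things on the bench; the program finishes while the gripper is still holding the tube there, still.

Things in the scene. Friction and masses are not known exactly. Their poses are not given: they have to be found in the camera images.
- block (a joint): slide of the aluminium tube block along its guide: 0 = fully in under the clear cover (start), 0.18 m = fully out at its stop, towards the handle's end. About 2 N moves it; it stays where it is left
- handle (a point): on the block's handle, a black upright bar 16 mm thick (along the slide), 30 mm wide, top at 92 mm, at the end of the block's low tongue (top at 30 mm). The point is on its centre line, 70 mm above the table. x axis: along the slide, back towards the cover, so the block is drawn out along -x; y: across; z: up. When in, the handle stands about 100 mm in front of the cover
- block_mid (a point): centre of the block's top face, 68 mm above the table, at the middle hole; axes as the handle's. The block is 130 mm long (along x), 56 mm wide, with three 25 mm square holes in a row along x, 45 mm apart, 40 mm deep, one tube in each
- station: fixed station that carries guide, cover and block; origin on the table below the cover's centre; x axis along the slide, handle's end at -x. Guide 14 mm high, 100 mm wide, from x = -0.27 to +0.09 m. The cover is a clear sheet on four posts: underside 165 mm, top 170 mm above the table, 156 mm along the slide, 150 mm across
- tall_center (a point): centre (half-way up) of the long tube: white plastic, 22 mm across, 125 mm long in all, the top 20 mm being a grey cap 26 mm across; z axis along the tube from base to cap. About 40 g. In any one of the three holes; its base then stands 28 mm and its top 153 mm above the table
- tall_base (a point): centre of the long tube's flat base, which bears a dark square code patch; z axis along the tube towards the cap
- tall: the long tube itself; origin at the centre of its base, z towards the cap
- short_a_center (a point): centre of a short tube: same make, 22 mm across with a 26 mm cap, 90 mm long; stays in its hole
- short_b_center (a point): centre of the other short tube, alike
- window (a point): centre of the round glass window of the code reader. z axis: the reader's line of sight, out of the window, upwards and leaning (tilt differs from start to start, about 19 to 33 degrees from vertical); the head with the window is 54 x 58 x 67 mm, held in a fork 80 mm wide over a 100 x 100 mm foot; the window is about 112 mm above the table
- reader: the code reader on its foot, fixed to the table; origin below its middle on the table, the sight line leans to its -x side. Not to be touched
- flask: a closed conical glass flask, 80 mm across, 130 mm high; a bystander, origin at its underside
- amber: an amber bottle, 48 mm across, 100 mm high; a bystander, origin at its underside
- beaker: an open glass beaker, 66 mm across, 85 mm high; a bystander, origin at its underside
- dishes: a stack of two glass dishes, 88 mm across, 29 mm high; a bystander, origin at its underside
- spatula: a plain steel laboratory spatula lying flat, 150 mm long, 5 mm thick; a bystander, origin under its middle
- jar: a lidded jar, 60 mm across, 70 mm high; a bystander, origin at its underside
- weight: a brass balance weight with a knob, 32 mm across, 46 mm high; a bystander, origin at its underside

How it is judged:
By the outcome, as a careful person would: the job done as asked, in the order asked, and still so for the second after the job is handed in, while the arm keeps its last pose, push and grip.
It also fails if it takes over 56 s, if anything falls off the work surface, if the arm or the gripper's body presses on something with over 40 N, if the wrist force passes 120 N, or if a joint passes its speed limit or range.

## Working session

There is one attempt and no reset: what is moved stays moved. The work goes in short steps, Python scripts to look and compute and a tool call to move; the robot and the scene stay as the last step left them, time stands still between calls to the robot, and variables do not carry over. Pictures are saved under pics/ and viewed, at most 10 in all, crops included, and the job is handed in when it is done.

Besides the shell and the picture viewer there is one more tool, called after "Request:" by a JSON object that holds its "op" and its "data". servo_tool: Moves the arm, as the interface text tells. Its arguments: {"type":"object","properties":{"steps":{"type":"array"},"newtons":{"type":"number"}},"required":["steps"]}

```bash
mkdir -p pics; ls
cat > h.py <<'E'
import numpy as np, cv2
from rig import env
def cam(n):
    m=env.camera_model(n); im,d=env.get_image(n); return m,im,d
def pts(m,d):
    H,W=d.shape; f=H/2/np.tan(np.radians(m['fovy']/2))
    v,u=np.mgrid[:H,:W]; P=np.stack([(u-m['cx'])/f*d,(v-m['cy'])/f*d,d],-1)
    return P@m['T'][:3,:3].T+m['T'][:3,3]
def proj(m,p,H=420):
    f=H/2/np.tan(np.radians(m['fovy']/2)); T=np.linalg.inv(m['T']); q=np.asarray(p)@T[:3,:3].T+T[:3,3]
    return q[...,:2]/q[...,2:]*f+[m['cx'],m['cy']]
E
python3 - <<'E'
from h import *
for n in ('scene','top'):
    m,im,d=cam(n); cv2.imwrite(f'pics/{n}0.png',cv2.resize(im[:,:,::-1],(800,600),interpolation=cv2.INTER_CUBIC))
    np.savez(f'{n}0.npz',im=im,d=d,P=pts(m,d)); print(n,m)
E
```

```text
pics
scene {'fovy': 44.58041322469012, 'cx': 275.24021403499404, 'cy': 208.18793601083462, 'T': array([[-0.7289317 ,  0.38768871, -0.56423049,  1.41226667],
       [ 0.68452961,  0.42338634, -0.59343342,  0.95739513],
       [ 0.00882004, -0.81880491, -0.57400412,  0.98965166],
       [ 0.        ,  0.        ,  0.        ,  1.        ]])}
top {'fovy': 42.51827684298934, 'cx': 282.7279733078751, 'cy': 207.42953700995017, 'T': array([[-1.46433218e-02, -9.96004485e-01,  8.80944850e-02,
         4.03734170e-01],
       [-9.99891605e-01,  1.47214957e-02,  2.37713913e-04,
         3.11532250e-02],
       [-1.53364671e-03, -8.80814550e-02, -9.96112095e-01,
         1.69085136e+00],
       [ 0.00000000e+00,  0.00000000e+00,  0.00000000e+00,
         1.00000000e+00]])}
```

View pics/scene0.png

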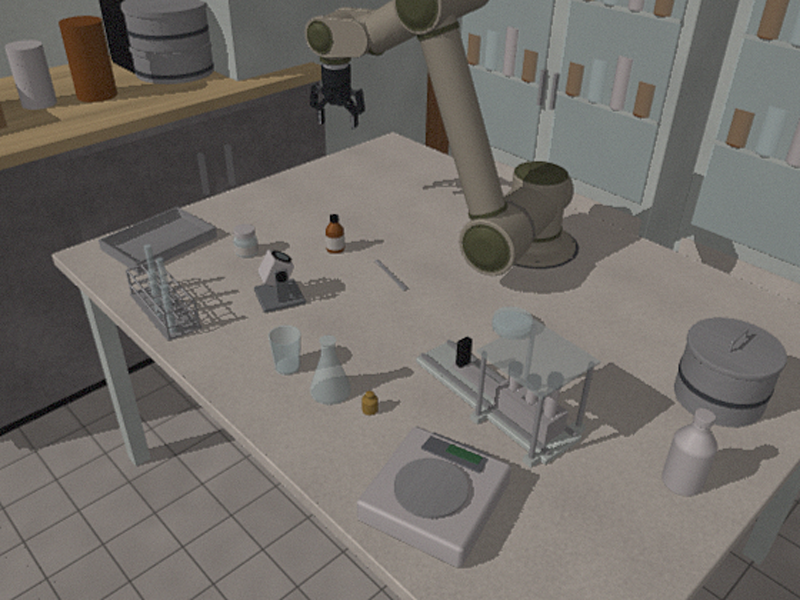

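View pics/top0.png

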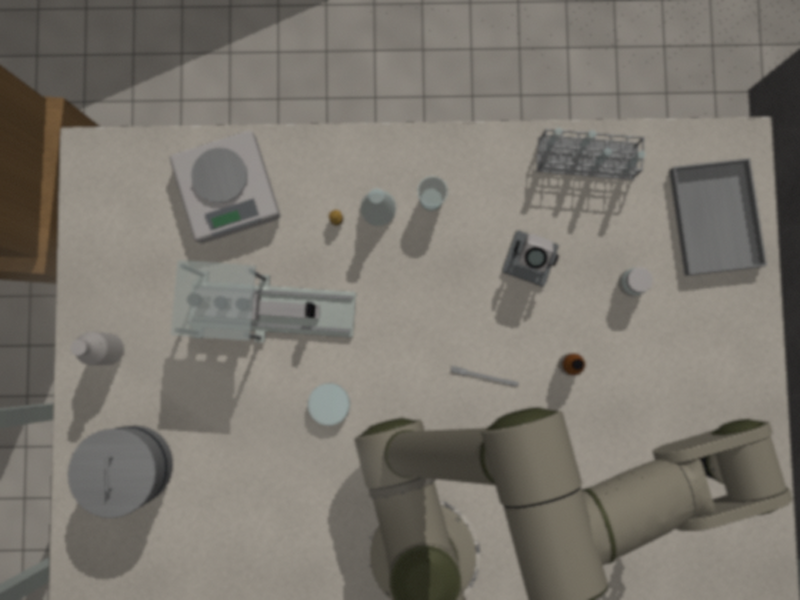

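```bash
python3 - <<'E'
from h import *
Z=np.load('top0.npz'); P=Z['P']; im=Z['im'].astype(int); S=np.load('scene0.npz'); PS=S['P']; iS=S['im'].astype(int)
def box(a,img,P): 
    y0,y1,x0,x1=[int(k*.7) for k in a]; return P[y0:y1,x0:x1].reshape(-1,3),img[y0:y1,x0:x1].reshape(-1,3)
# handle: dark
for nm,img,PP,a in (('top',im,P,(290,335,295,330)),('scene',iS,PS,(330,375,450,478))):
    p,c=box(a,img,PP); k=(c.sum(1)<130)&(p[:,2]>.04); q=p[k]; print(nm,'handle',k.sum(),q.min(0),q.max(0),np.median(q,0))
    t=q[q[:,2]>.085]; print(' top',len(t),t.mean(0) if len(t) else '')
# guide heights
p,c=box((255,350,170,365),im,P)
g=p[(p[:,2]>.009)&(p[:,2]<.019)]; r=cv2.minAreaRect((g[:,:2]*1000).astype(np.float32)); print('guide',len(g),r)
t=p[(p[:,2]>.022)&(p[:,2]<.036)]; r=cv2.minAreaRect((t[:,:2]*1000).astype(np.float32)); print('tongue',len(t),r)
print(np.histogram(p[:,2],bins=np.arange(0,.2,.01)))
p,c=box((370,460,475,570),iS,PS); print('scene st',np.histogram(p[:,2],bins=np.arange(0,.2,.01)))
# reader
p,c=box((220,300,490,570),im,P); k=p[:,2]>.03; print('reader',p[k].min(0),p[k].max(0)); print(np.histogram(p[:,2],bins=np.arange(0,.15,.01)))
p,c=box((252,262,530,542),im,P); print('win',np.median(p,0),p.std(0))
p,c=box((250,264,276,290),iS,PS); print('winS',np.median(p,0),p.std(0))
for n,a,img,b,PP in (('R',(215,305,490,575),im,0,P),('RS',(240,315,245,310),iS,0,PS)):
    y0,y1,x0,x1=[int(k*.7) for k in a]; cv2.imwrite(f'pics/{n}.png',cv2.resize(img[y0:y1,x0:x1,::-1].astype(np.uint8),None,fx=6,fy=6,interpolation=cv2.INTER_CUBIC))
# heights >0.09 in other places
E
python3 - <<'E'
import cv2,numpy as np
a=cv2.imread('pics/R.png');b=cv2.imread('pics/RS.png')
S=cv2.imread('pics/scene0.png')[325:465,410:600]; S=cv2.resize(S,None,fx=2,fy=2)
h=max(a.shape[0],b.shape[0]);z=np.zeros((600,800,3),np.uint8)
z[:a.shape[0],:a.shape[1]]=a;z[:b.shape[0],a.shape[1]:a.shape[1]+b.shape[1]]=b[:, :800-a.shape[1]] 
z2=S[:600-h,:800]; 
z[h:h+z2.shape[0],:z2.shape[1]]=z2
cv2.imwrite('pics/m1.png',z)
E
```

```text
top handle 42 [0.50775547 0.22242605 0.05982121] [0.53149632 0.23321362 0.09939599] [0.51959008 0.22721979 0.0915676 ]
 top 35 [0.51983201 0.2284425  0.09224367]
scene handle 161 [0.51479072 0.22240998 0.0401874 ] [0.54370698 0.24217391 0.09621797] [0.53424803 0.23686938 0.07199088]
 top 47 [0.53050171 0.23364177 0.090837  ]
guide 1339 ((548.5991821289062, 342.2703857421875), (405.1114807128906, 200.7222442626953), 88.36360168457031)
tongue 480 ((510.7958068847656, 251.84710693359375), (205.3264617919922, 137.35984802246094), 78.91162109375)
(array([1981, 1329,  465,  185,   24,   19,   45,   24,   22,   46,    2,
          8,    4,    1,    0,   14, 1571, 1334,    2]), array([0.  , 0.01, 0.02, 0.03, 0.04, 0.05, 0.06, 0.07, 0.08, 0.09, 0.1 ,
       0.11, 0.12, 0.13, 0.14, 0.15, 0.16, 0.17, 0.18, 0.19]))
scene st (array([588, 710, 390, 215, 161, 230, 452, 142,  84,  60,  47,  41,  39,
        11,  13,  10, 327, 271,   0]), array([0.  , 0.01, 0.02, 0.03, 0.04, 0.05, 0.06, 0.07, 0.08, 0.09, 0.1 ,
       0.11, 0.12, 0.13, 0.14, 0.15, 0.16, 0.17, 0.18, 0.19]))
reader [ 0.40373417 -0.29007169  0.03471742] [0.67904845 0.03115322 1.69085136]
(array([1042,  332,   34,    2,    1,    4,   16,   22,   41,  139,  148,
        166,   36,    0]), array([0.  , 0.01, 0.02, 0.03, 0.04, 0.05, 0.06, 0.07, 0.08, 0.09, 0.1 ,
       0.11, 0.12, 0.13, 0.14]))
win [ 0.62366697 -0.2402344   0.11335823] [0.00557998 0.00657553 0.00506998]
winS [ 0.62163804 -0.24394512  0.11089376] [0.05381597 0.07455941 0.04847902]
```

View pics/m1.png

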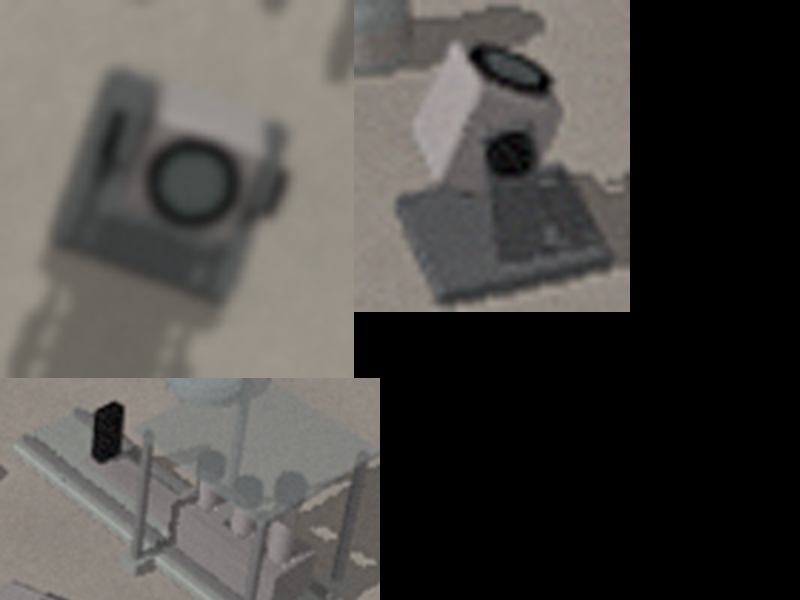

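Request:
{"op": "servo_tool", "data": {"steps": [{"tx": 3, "ty": 2.5, "tz": 1.5}, {"tx": 3, "ty": 2.5, "tz": 1.5}, {"tx": 3, "ty": 2.5, "tz": 1.5}, {"tx": 3, "ty": 2.5, "tz": 1.5}, {"tx": 3, "ty": 2.5, "tz": 1}, {"tx": 3, "ty": 2.5}, {"tx": 3, "ty": 2.5}, {"tx": 3, "ty": 2.5}, {"tx": 3, "ty": 2.5}, {}, {}]}}

```text
invalid input at $.steps[0]: expected keys tx, ty, tz, yaw, claw
```

Run:
```python
from h import *
m,im,d=cam('wrist'); cv2.imwrite('pics/w1.png',im[:,:,::-1]); np.savez('w1.npz',im=im,d=d,P=pts(m,d)); print(m,env.observe()['position'],env.observe()['tool_rot'])
```

```text
{'fovy': 65.78499864565762, 'cx': 282.2655747612992, 'cy': 210.40560191927142, 'T': array([[ 0.44131215, -0.86615575, -0.23455873,  0.30040844],
       [-0.89735242, -0.42640252, -0.11375205, -0.46425782],
       [-0.00148944,  0.260682  , -0.96542357,  0.37315003],
       [ 0.        ,  0.        ,  0.        ,  1.        ]])} [ 0.2425275  -0.49342686  0.2498779 ] [[ 8.97481133e-01  4.41052764e-01 -2.72894884e-04]
 [ 4.41052798e-01 -8.97480564e-01  1.03273174e-03]
 [ 2.10571334e-04 -1.04721830e-03 -9.99999429e-01]]
```

View pics/w1.png

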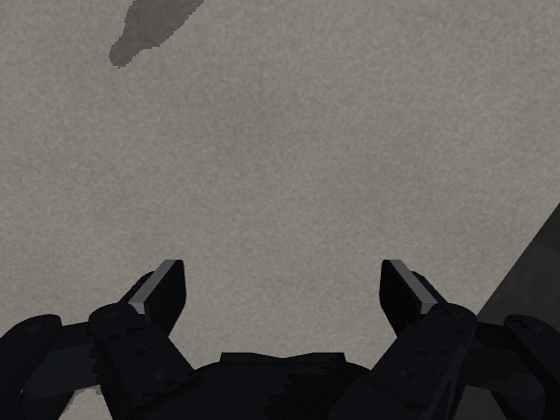

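Request:
{"op": "servo_tool", "data": {"steps": [{"tx": 3.5, "ty": 2.5, "tz": 1.5, "yaw": 0, "claw": 8.5}, {"tx": 3.5, "ty": 2.5, "tz": 1.5, "yaw": 0, "claw": 8.5}, {"tx": 3.5, "ty": 2.5, "tz": 1.5, "yaw": 0, "claw": 8.5}, {"tx": 3.5, "ty": 2.5, "tz": 1.5, "yaw": 0, "claw": 8.5}, {"tx": 3.5, "ty": 2.5, "tz": 1.5, "yaw": 0, "claw": 8.5}, {"tx": 3.5, "ty": 2.5, "tz": 1.5, "yaw": 0, "claw": 8.5}, {"tx": 3.5, "ty": 2.5, "tz": 1.5, "yaw": 0, "claw": 8.5}, {"tx": 3.5, "ty": 2.5, "tz": 1, "yaw": 0, "claw": 8.5}, {"tx": 2, "ty": 2, "tz": 0, "yaw": 0, "claw": 8.5}, {"tx": 0, "ty": 0, "tz": 0, "yaw": 0, "claw": 8.5}, {"tx": 0, "ty": 0, "tz": 0, "yaw": 0, "claw": 8.5}]}}

```text
time_s: 1.25
position: [0.5426, -0.2734, 0.3648]
tool_rot: [[0.897, 0.442, -0.001], [0.442, -0.897, 0.0], [-0.001, -0.001, -1.0]]
ft_force: [-0.5, -0.6, -0.5]
grip_width: 0.085
gripper_force: 0.0
```

Run:
```python
from h import *
m,im,d=cam('wrist'); cv2.imwrite('pics/w2.png',im[:,:,::-1]); np.savez('w2.npz',im=im,d=d,P=pts(m,d)); print(m['T'],env.observe()['position'],env.observe()['q'])
```

```text
[[ 0.44215664 -0.86557368 -0.23511638  0.60054263]
 [-0.89693726 -0.42699492 -0.11479933 -0.24412767]
 [-0.00102622  0.26164393 -0.96516393  0.48808978]
 [ 0.          0.          0.          1.        ]] [ 0.54215378 -0.27401263  0.36491492] [-3.79588304e+01  2.54491838e+01  5.00167497e+01 -1.73588581e-02
  1.04585291e+02  2.58841507e+01]
```

View pics/w2.png

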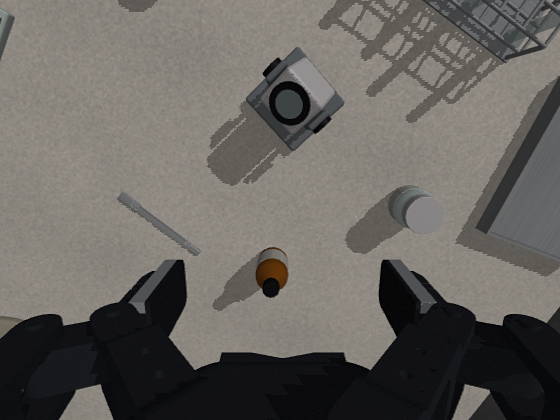

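Run:
```python
from h import *
Z=np.load('w2.npz');P=Z['P'];im=Z['im'].astype(int)
v,u=np.mgrid[:420,:560]; r=np.hypot(u-289,v-102)
dark=((im.sum(2)<150)&(r<26)).astype(np.uint8)
n,l,s,c=cv2.connectedComponentsWithStats(dark); k=1+s[1:,4].argmax(); print(s[k],c[k])
cn,_=cv2.findContours((l==k).astype(np.uint8),cv2.RETR_EXTERNAL,cv2.CHAIN_APPROX_NONE); e=cv2.fitEllipse(max(cn,key=len)); print(e)
for R in (13,18,21):
    q=P[np.hypot(u-e[0][0],v-e[0][1])<R]; q=q[(q[:,2]>.06)&(q[:,2]<.16)]
    for _ in range(4):
        A=np.c_[q[:,:2],np.ones(len(q))]; w=np.linalg.lstsq(A,q[:,2],rcond=None)[0]; rs=q[:,2]-A@w; q=q[abs(rs)<2.5*rs.std()+1e-4]
    nn=np.array([-w[0],-w[1],1]);nn/=np.linalg.norm(nn)
    print(R,len(q),q.mean(0),rs.std(),nn,'tilt',np.degrees(np.arccos(nn[2])),'az',np.degrees(np.arctan2(nn[1],nn[0])))
for (a,b) in ((273,67),(318,122)): 
    q=P[b-3:b+4,a-3:a+4].reshape(-1,3); print(np.median(q,0))
# foot: dark grey z 0.005-.025
k=(r<70)&(P[:,:,2]>.006)&(P[:,:,2]<.03); q=P[k]; print(k.sum(),np.median(q,0)); rr=cv2.minAreaRect((q[:,:2]*1000).astype(np.float32)); print(rr)
# fitted ellipse centre -> back-projected
```

```text
[269  81  41  45 831] [289.3188929  102.42478941]
((289.04852294921875, 102.99884796142578), (39.69715881347656, 44.1495475769043), 158.84608459472656)
13 519 [ 0.62207387 -0.2415103   0.11222137] 0.0007728282608650724 [-0.45035307  0.17085782  0.87635022] tilt 28.794820990397657 az 159.22393697404124
18 1002 [ 0.62202742 -0.24147667  0.11196011] 0.0007990222564302024 [-0.44623859  0.17228663  0.87817335] tilt 28.577204893955464 az 158.88910541346473
21 1325 [ 0.622026   -0.24144643  0.11186647] 0.0007968407222971658 [-0.44638756  0.1718859   0.87817617] tilt 28.576867669734927 az 158.94031139319262
[ 0.64910828 -0.20820177  0.09766026]
[ 0.61897543 -0.28057737  0.09827459]
1606 [ 0.60688814 -0.23599349  0.01355003]
((634.565673828125, -246.6038360595703), (100.16596984863281, 99.94792175292969), 69.17171478271484)
```

Request:
{"op": "servo_tool", "data": {"steps": [{"tx": -0.5, "ty": 5, "tz": 0, "yaw": 0, "claw": 8.5}, {"tx": -0.5, "ty": 5, "tz": 0, "yaw": 0, "claw": 8.5}, {"tx": -0.5, "ty": 5, "tz": 0, "yaw": 0, "claw": 8.5}, {"tx": -0.5, "ty": 5, "tz": 0, "yaw": 0, "claw": 8.5}, {"tx": -0.5, "ty": 5, "tz": 0, "yaw": 0, "claw": 8.5}, {"tx": -0.5, "ty": 5, "tz": 0, "yaw": 0, "claw": 8.5}, {"tx": -0.5, "ty": 5, "tz": 0, "yaw": 0, "claw": 8.5}, {"tx": -0.5, "ty": 5, "tz": 0, "yaw": 0, "claw": 8.5}, {"tx": 0, "ty": 4, "tz": 0, "yaw": 0, "claw": 8.5}, {"tx": 0, "ty": 2, "tz": 0, "yaw": 0, "claw": 8.5}, {"tx": 0, "ty": 0, "tz": 0, "yaw": 0, "claw": 8.5}, {"tx": 0, "ty": 0, "tz": 0, "yaw": 0, "claw": 8.5}]}}

```text
time_s: 2.5
position: [0.5028, 0.1833, 0.3652]
tool_rot: [[0.898, 0.44, -0.0], [0.44, -0.898, -0.0], [-0.0, 0.0, -1.0]]
ft_force: [-0.0, -0.7, 0.9]
grip_width: 0.0849
gripper_force: 0.0
```

Run:
```python
from h import *
m,im,d=cam('wrist'); cv2.imwrite('pics/w3.png',im[:,:,::-1]); np.savez('w3.npz',im=im,d=d,P=pts(m,d)); print(m['T'],env.observe()['position'],env.observe()['q'])
```

```text
[[ 4.40524295e-01 -8.66545105e-01 -2.34601635e-01  5.60719453e-01]
 [-8.97740687e-01 -4.25197730e-01 -1.15189188e-01  2.12630156e-01]
 [ 6.45442272e-05  2.61355069e-01 -9.65242728e-01  4.88551331e-01]
 [ 0.00000000e+00  0.00000000e+00  0.00000000e+00  1.00000000e+00]] [0.50292711 0.18299598 0.3652857 ] [ 7.32134301e+00  1.71880071e+01  6.26398519e+01 -2.09988276e-02
  1.00183460e+02  7.12449208e+01]
```

View pics/w3.png

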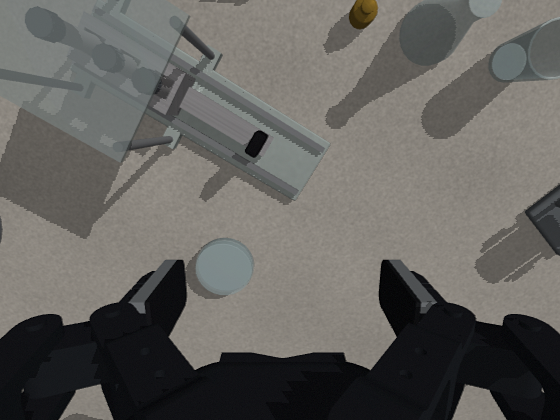

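Run:
```python
from h import *
Z=np.load('w3.npz');P=Z['P'];im=Z['im'].astype(int)
v,u=np.mgrid[:420,:560]
k=(im.sum(2)<120)&(np.hypot(u-257,v-144)<25)&(P[:,:,2]>.05); q=P[k]; print(len(q),q.min(0),q.max(0)); t=q[q[:,2]>.086]; print('handle',len(t),t.mean(0),cv2.minAreaRect((t[:,:2]*1000).astype(np.float32)))
k=(P[:,:,2]>.009)&(P[:,:,2]<.02)&(v<205)&(u>185)&(u<332)&(v>60); q=P[k]
print('guide',len(q),cv2.minAreaRect((q[:,:2]*1000).astype(np.float32)))
```

```text
341 [0.50862932 0.21263016 0.05328533] [0.56071945 0.23948267 0.48855133]
handle 324 [0.52427642 0.23055648 0.09381746] ((535.7454833984375, 228.0202178955078), (18.21835708618164, 55.77012252807617), 76.44740295410156)
guide 6789 ((531.3988037109375, 254.05703735351562), (227.68919372558594, 112.13336944580078), 85.14620208740234)
```

Run:
```python
from h import *
m=env.camera_model('wrist'); f=210/np.tan(np.radians(m['fovy']/2))
def ray(u,v,z):
    r=m['T'][:3,:3]@np.array([(u-m['cx'])/f,(v-m['cy'])/f,1]); o=m['T'][:3,3]; return (o+r*(z-o[2])/r[2])[:2]
a,b=ray(329,147,.014),ray(293,201,.014); c=ray(218,63,.014) ; d=ray(180,143,.014)
print(a,b,c,d); 
print(np.linalg.norm(a-b), [np.degrees(np.arctan2(*(x)[::-1])) for x in (a-b,c-a,d-b)])
Z=np.load('w3.npz');P=Z['P'];im=Z['im'].astype(int)
v,u=np.mgrid[:420,:560]
t=P[(im.sum(2)<120)&(np.hypot(u-257,v-144)<25)&(P[:,:,2]>.086)&(P[:,:,2]<.1)]
print(len(t),t.mean(0),cv2.minAreaRect((t[:,:2]*1000).astype(np.float32)))
# guide mask edges: fit line on the two long sides, in direction bins
g=P[(P[:,:,2]>.010)&(P[:,:,2]<.018)&(v<203)&(u>215)&(u<332)&(v>70)][:,:2]
for y0 in np.arange(.17,.25,.01):
    s=g[abs(g[:,1]-y0)<.003]; s=s[abs(s[:,0]-.52)<.075]; print(round(y0,3),len(s),np.percentile(s[:,0],[1,99]) if len(s)>20 else '')
```

```text
[0.55988605 0.13688804] [0.46571755 0.14766086] [0.59231797 0.32411363] [0.47091246 0.33141803]
0.09478269958900501 [np.float64(-6.5262284439094955), np.float64(80.17253046131815), np.float64(88.38064837550878)]
322 [0.52405006 0.23066782 0.0913657 ] ((523.5488891601562, 230.73878479003906), (15.820230484008789, 29.70155906677246), 85.60554504394531)
0.17 236 [0.47022119 0.56763316]
0.18 233 [0.47122079 0.56818374]
0.19 237 [0.47166746 0.56932569]
0.2 240 [0.47254143 0.57021495]
0.21 241 [0.47278629 0.57097664]
0.22 154 [0.47357537 0.57213522]
0.23 127 [0.4743548  0.57306439]
0.24 130 [0.47526739 0.57371878]
```

Request:
{"op": "servo_tool", "data": {"newtons": 40, "steps": [{"tx": 0.3, "ty": 0.7, "tz": -2, "yaw": 8.5, "claw": 8.5}, {"tx": 0.3, "ty": 0.7, "tz": -2, "yaw": 8.5, "claw": 8.5}, {"tx": 0.3, "ty": 0.7, "tz": -2, "yaw": 8.5, "claw": 8.5}, {"tx": 0.3, "ty": 0.7, "tz": -2, "yaw": 8.5, "claw": 8.5}, {"tx": 0.3, "ty": 0.7, "tz": -2, "yaw": 8.5, "claw": 8.5}, {"tx": 0.3, "ty": 0.7, "tz": -2, "yaw": 8.5, "claw": 8.5}, {"tx": 0.3, "ty": 0.6, "tz": -2, "yaw": 8.4, "claw": 8.5}, {"tx": 0, "ty": 0, "tz": -3, "yaw": 0, "claw": 8.5}, {"tx": 0, "ty": 0, "tz": -3, "yaw": 0, "claw": 8.5}, {"tx": 0, "ty": 0, "tz": -3, "yaw": 0, "claw": 8.5}, {"tx": 0, "ty": 0, "tz": -3, "yaw": 0, "claw": 8.5}, {"tx": 0, "ty": 0, "tz": -2, "yaw": 0, "claw": 8.5}, {"tx": 0, "ty": 0, "tz": -1.5, "yaw": 0, "claw": 8.5}, {"tx": 0, "ty": 0, "tz": 0, "yaw": 0, "claw": 8.5}, {"tx": 0, "ty": 0, "tz": 0, "yaw": 0, "claw": 2}, {"tx": 0, "ty": 0, "tz": 0, "yaw": 0, "claw": 2}, {"tx": 0, "ty": 0, "tz": 0, "yaw": 0, "claw": 2}, {"tx": 0, "ty": 0, "tz": 0, "yaw": 0, "claw": 2}, {"tx": 0, "ty": 0, "tz": 0, "yaw": 0, "claw": 2}]}}

```text
time_s: 4.45
position: [0.5248, 0.2323, 0.0713]
tool_rot: [[0.077, 0.997, 0.003], [0.997, -0.077, 0.0], [0.0, 0.003, -1.0]]
ft_force: [3.6, -1.6, 4.3]
grip_width: 0.0298
gripper_force: 42.6
```

Request:
{"op": "servo_tool", "data": {"steps": [{"tx": -0.06, "ty": -0.75, "tz": 0, "yaw": 0, "claw": 2}, {"tx": -0.12, "ty": -1.5, "tz": 0, "yaw": 0, "claw": 2}, {"tx": -0.12, "ty": -1.5, "tz": 0, "yaw": 0, "claw": 2}, {"tx": -0.12, "ty": -1.5, "tz": 0, "yaw": 0, "claw": 2}, {"tx": -0.12, "ty": -1.5, "tz": 0, "yaw": 0, "claw": 2}, {"tx": -0.12, "ty": -1.5, "tz": 0, "yaw": 0, "claw": 2}, {"tx": -0.12, "ty": -1.5, "tz": 0, "yaw": 0, "claw": 2}, {"tx": -0.12, "ty": -1.5, "tz": 0, "yaw": 0, "claw": 2}, {"tx": -0.12, "ty": -1.5, "tz": 0, "yaw": 0, "claw": 2}, {"tx": -0.12, "ty": -1.5, "tz": 0, "yaw": 0, "claw": 2}, {"tx": -0.12, "ty": -1.5, "tz": 0, "yaw": 0, "claw": 2}, {"tx": -0.12, "ty": -1.5, "tz": 0, "yaw": 0, "claw": 2}, {"tx": -0.06, "ty": -0.75, "tz": 0, "yaw": 0, "claw": 2}, {"tx": -0.02, "ty": -0.25, "tz": 0, "yaw": 0, "claw": 2}, {"tx": 0, "ty": 0, "tz": 0, "yaw": 0, "claw": 2}, {"tx": 0, "ty": 0, "tz": 0, "yaw": 0, "claw": 2}]}}

```text
time_s: 6.05
position: [0.5099, 0.0528, 0.0712]
tool_rot: [[0.077, 0.997, 0.003], [0.997, -0.077, 0.005], [0.005, 0.003, -1.0]]
ft_force: [5.7, 21.4, 5.7]
grip_width: 0.0294
gripper_force: 42.9
```

Request:
{"op": "servo_tool", "data": {"steps": [{"tx": 0, "ty": 0, "tz": 0, "yaw": 0, "claw": 8.5}, {"tx": 0, "ty": 0, "tz": 0, "yaw": 0, "claw": 8.5}, {"tx": 0, "ty": 0, "tz": 0, "yaw": 0, "claw": 8.5}, {"tx": 0, "ty": 0, "tz": 2, "yaw": 0, "claw": 8.5}, {"tx": 0, "ty": 0, "tz": 4, "yaw": 0, "claw": 8.5}, {"tx": 0, "ty": 0, "tz": 4, "yaw": 0, "claw": 8.5}, {"tx": 0, "ty": 1, "tz": 4, "yaw": 0, "claw": 8.5}, {"tx": 0.2, "ty": 3, "tz": 4, "yaw": 0, "claw": 8.5}, {"tx": 0.2, "ty": 3, "tz": 4, "yaw": 0, "claw": 8.5}, {"tx": 0.2, "ty": 2, "tz": 2, "yaw": 0, "claw": 8.5}, {"tx": 0, "ty": 0, "tz": 0, "yaw": 0, "claw": 8.5}, {"tx": 0, "ty": 0, "tz": 0, "yaw": 0, "claw": 8.5}]}}

```text
time_s: 7.25
position: [0.5148, 0.1396, 0.3094]
tool_rot: [[0.077, 0.997, -0.001], [0.997, -0.077, -0.0], [-0.001, -0.001, -1.0]]
ft_force: [0.2, -0.7, -0.3]
grip_width: 0.0852
gripper_force: 0.0
```

Run:
```python
from h import *
m,im,d=cam('wrist'); cv2.imwrite('pics/w4.png',im[:,:,::-1]); P=pts(m,d); np.savez('w4.npz',im=im,d=d,P=P)
v,u=np.mgrid[:420,:560]
t=P[(im.astype(int).sum(2)<120)&(P[:,:,2]>.086)&(P[:,:,2]<.1)&(P[:,:,1]<.08)&(v<260)]; print(len(t),np.median(t,0) if len(t) else '')
for lo,hi in ((.148,.158),(.112,.122),(.064,.072)):
    k=((P[:,:,2]>lo)&(P[:,:,2]<hi)&(abs(P[:,:,0]-.52)<.06)&(P[:,:,1]>.14)&(P[:,:,1]<.32)).astype(np.uint8)
    n,l,s,c=cv2.connectedComponentsWithStats(k)
    for i in range(1,n):
        if s[i,4]>60: q=P[l==i]; print(lo,s[i],q.mean(0),cv2.minAreaRect((q[:,:2]*1000).astype(np.float32)))
```

```text
126 [0.50900678 0.05826304 0.09060708]
0.148 [ 269    9   35   40 1001] [0.52654053 0.27554495 0.15265199] ((526.5382690429688, 275.87908935546875), (26.05473518371582, 26.30146026611328), 69.50213623046875)
0.112 [271  78  30  32 667] [0.5234483  0.23087839 0.1176539 ] ((523.4686279296875, 230.88389587402344), (26.117305755615234, 26.123950958251953), 68.83722686767578)
0.112 [272 129  28  30 589] [0.51974496 0.18585292 0.11768316] ((519.5494384765625, 185.65472412109375), (26.230749130249023, 25.627269744873047), 41.70266342163086)
0.064 [ 259   30   55  130 4467] [0.52378018 0.2317744  0.06777889] ((523.64990234375, 230.83355712890625), (130.05294799804688, 56.12727737426758), 85.30634307861328)
```

View pics/w4.png

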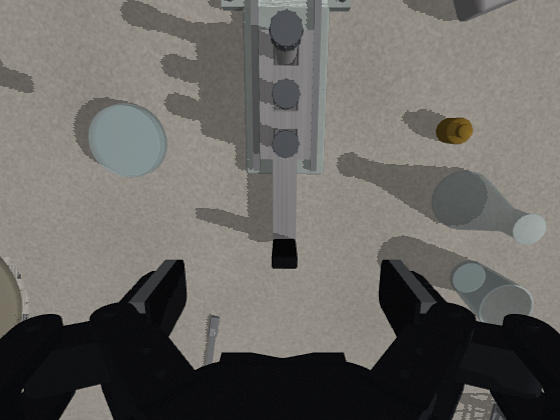

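Request:
{"op": "servo_tool", "data": {"newtons": 25, "steps": [{"tx": 0.3, "ty": 3.4, "tz": 0, "yaw": 0, "claw": 8.5}, {"tx": 0.3, "ty": 3.4, "tz": 0, "yaw": 0, "claw": 8.5}, {"tx": 0.3, "ty": 3.4, "tz": 0, "yaw": 0, "claw": 8.5}, {"tx": 0.3, "ty": 3.4, "tz": -2, "yaw": 0, "claw": 8.5}, {"tx": 0, "ty": 0, "tz": -3, "yaw": 0, "claw": 8.5}, {"tx": 0, "ty": 0, "tz": -3, "yaw": 0, "claw": 8.5}, {"tx": 0, "ty": 0, "tz": -3, "yaw": 0, "claw": 8.5}, {"tx": 0, "ty": 0, "tz": -3, "yaw": 0, "claw": 8.5}, {"tx": 0, "ty": 0, "tz": -3, "yaw": 0, "claw": 8.5}, {"tx": 0, "ty": 0, "tz": -2, "yaw": 0, "claw": 8.5}, {"tx": 0, "ty": 0, "tz": -1, "yaw": 0, "claw": 8.5}, {"tx": 0, "ty": 0, "tz": 0, "yaw": 0, "claw": 5}, {"tx": 0, "ty": 0, "tz": 0, "yaw": 0, "claw": 3}, {"tx": 0, "ty": 0, "tz": 0, "yaw": 0, "claw": 1.5}, {"tx": 0, "ty": 0, "tz": 0, "yaw": 0, "claw": 1.5}, {"tx": 0, "ty": 0, "tz": 0, "yaw": 0, "claw": 1.5}, {"tx": 0, "ty": 0, "tz": 0, "yaw": 0, "claw": 1.5}, {"tx": 0, "ty": 0, "tz": 0, "yaw": 0, "claw": 1.5}]}}

```text
time_s: 9.1
position: [0.5277, 0.276, 0.1111]
tool_rot: [[0.077, 0.997, 0.002], [0.997, -0.077, 0.0], [0.001, 0.002, -1.0]]
ft_force: [0.3, -0.5, 7.2]
grip_width: 0.0212
gripper_force: 24.1
```

Request:
{"op": "servo_tool", "data": {"steps": [{"tx": 0, "ty": 0, "tz": 1, "yaw": 0, "claw": 1.5}, {"tx": 0, "ty": 0, "tz": 2, "yaw": 0, "claw": 1.5}, {"tx": 0, "ty": 0, "tz": 2, "yaw": 0, "claw": 1.5}, {"tx": 0, "ty": 0, "tz": 2, "yaw": 0, "claw": 1.5}, {"tx": 0, "ty": 0, "tz": 2.5, "yaw": 0, "claw": 1.5}, {"tx": 0, "ty": 0, "tz": 2, "yaw": 0, "claw": 1.5}, {"tx": -0.1, "ty": -1, "tz": 0, "yaw": 0, "claw": 1.5}, {"tx": -0.2, "ty": -2.4, "tz": 0, "yaw": 0, "claw": 1.5}, {"tx": -0.2, "ty": -2.4, "tz": 0, "yaw": 0, "claw": 1.5}, {"tx": -0.2, "ty": -2.4, "tz": 0, "yaw": 0, "claw": 1.5}, {"tx": -0.2, "ty": -2.4, "tz": 0, "yaw": 0, "claw": 1.5}, {"tx": -0.2, "ty": -2.4, "tz": 0, "yaw": 0, "claw": 1.5}, {"tx": -0.2, "ty": -2.4, "tz": 0, "yaw": 0, "claw": 1.5}, {"tx": -0.1, "ty": -1.4, "tz": 0, "yaw": 0, "claw": 1.5}, {"tx": 0, "ty": -0.8, "tz": 0, "yaw": 0, "claw": 1.5}, {"tx": 0, "ty": 0, "tz": 0, "yaw": 0, "claw": 1.5}]}}

```text
time_s: 10.7
position: [0.5131, 0.0993, 0.225]
tool_rot: [[0.078, 0.997, -0.001], [0.997, -0.078, 0.0], [0.0, -0.001, -1.0]]
ft_force: [0.0, -0.1, -0.2]
grip_width: 0.0216
gripper_force: 24.3
```

Run:
```python
from h import *
m,im,d=cam('scene'); np.savez('s5.npz',im=im,d=d,P=pts(m,d)); o=env.observe(); tcp=o['position']; print(tcp)
a=proj(m,tcp).astype(int); b=proj(m,tcp-[0,0,.083]); c=proj(m,[.5097,.0512,.092]); print(a,b,c)
y0=a[1]-60;x0=a[0]-80; A=cv2.resize(im[y0:y0+150,x0:x0+200,::-1],None,fx=4,fy=4,interpolation=cv2.INTER_CUBIC)
cv2.imwrite('pics/s5.png',A); print(x0,y0)
```

```text
[0.51314714 0.09994356 0.22503037]
[296 178] [296.02541095 202.19633573] [284.97077644 208.65226713]
216 118
```

View pics/s5.png

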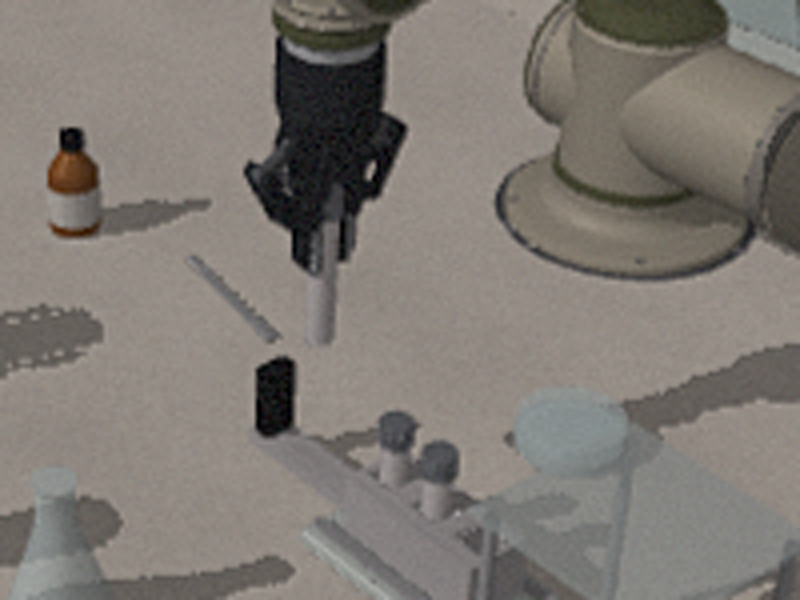

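Request:
{"op": "servo_tool", "data": {"newtons": 22, "steps": [{"tx": 0, "ty": 0, "tz": -2.2, "yaw": 0, "claw": 1.5}, {"tx": 0, "ty": 0, "tz": -2.5, "yaw": 0, "claw": 1.5}, {"tx": 0, "ty": 0, "tz": -2, "yaw": 0, "claw": 1.5}, {"tx": -0.1, "ty": -1, "tz": 0, "yaw": 0, "claw": 1.5}, {"tx": -0.1, "ty": -1, "tz": 0, "yaw": 0, "claw": 1.5}, {"tx": 0, "ty": -0.5, "tz": 0, "yaw": 0, "claw": 1.5}, {"tx": -0.1, "ty": -0.5, "tz": 0, "yaw": 0, "claw": 1.5}, {"tx": 0, "ty": -0.5, "tz": 0, "yaw": 0, "claw": 1.5}, {"tx": -0.1, "ty": -0.5, "tz": 0, "yaw": 0, "claw": 1.5}, {"tx": 0, "ty": -0.5, "tz": 0, "yaw": 0, "claw": 1.5}, {"tx": 0, "ty": -0.5, "tz": 0, "yaw": 0, "claw": 1.5}, {"tx": -0.1, "ty": -0.5, "tz": 0, "yaw": 0, "claw": 1.5}, {"tx": 0, "ty": -0.3, "tz": 0, "yaw": 0, "claw": 1.5}, {"tx": 0, "ty": -0.3, "tz": 0, "yaw": 0, "claw": 1.5}, {"tx": 0, "ty": 0, "tz": 0, "yaw": 0, "claw": 1.5}]}}

```text
time_s: 12.25
position: [0.5081, 0.0385, 0.1582]
tool_rot: [[0.077, 0.997, -0.0], [0.997, -0.077, -0.0], [-0.0, -0.0, -1.0]]
ft_force: [-0.2, 0.3, -0.9]
grip_width: 0.021
gripper_force: 23.8
```

Run:
```python
from h import *
m,im,d=cam('scene'); o=env.observe(); tcp=o['position']; print(tcp,o['ft_force'])
a=proj(m,tcp).astype(int); y0=a[1]-60;x0=a[0]-80
A=cv2.resize(im[y0:y0+150,x0:x0+160,::-1],None,fx=2.5,fy=2.5,interpolation=cv2.INTER_CUBIC)
m,im,d=cam('wrist'); np.savez('w6.npz',im=im,d=d,P=pts(m,d)); B=cv2.resize(im[:,:,::-1],(400,300))
A=A[:300]; cv2.imwrite('pics/m6.png',np.hstack([A[:300],cv2.copyMakeBorder(B,0,A.shape[0]-300,0,0,0)])); print(x0,y0)
```

```text
[0.50811383 0.0386951  0.15822365] [-0.50064423  0.29485238  0.10688888]
202 128
```

View pics/m6.png

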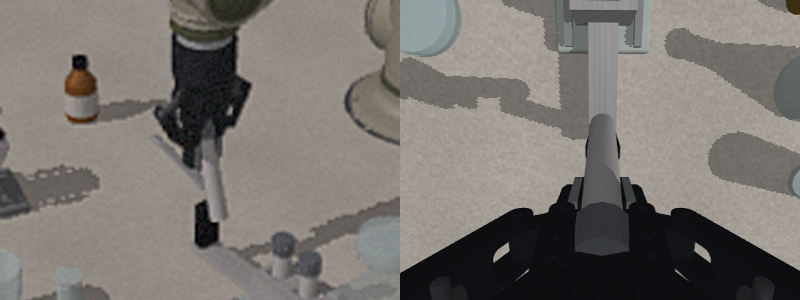

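```bash
cat > fit.py <<'E'
from h import *
from scipy.optimize import least_squares
def fit(P,im,tcp,az,th0=28,L=.083):
    """cylinder fit; az lean azimuth guess deg. returns dir, axis point nearest tcp, base centre"""
    def dirv(th,a): th,a=np.radians([th,a]); return np.array([np.sin(th)*np.cos(a),np.sin(th)*np.sin(a),np.cos(th)])
    n=dirv(th0,az); Q=P.reshape(-1,3); C=im.reshape(-1,3).astype(int)
    s=(Q-tcp)@n; r=np.linalg.norm(Q-tcp-s[:,None]*n,axis=1)
    q=Q[(s>-L-.012)&(s<.018)&(r<.022)&(C.sum(1)>150)]
    ah=np.array([-np.sin(np.radians(az)),np.cos(np.radians(az)),0]);
    def res(x,q):
        n=dirv(x[0],x[1]); c=tcp+x[2]*ah+x[3]*np.array([np.cos(np.radians(az)),np.sin(np.radians(az)),0])
        w=q-c; return np.linalg.norm(w-(w@n)[:,None]*n,axis=1)-.011
    x=np.array([th0,az,0,0.])
    for _ in range(6):
        x=least_squares(lambda x:res(x,q)*1000,x,x_scale=[1,1,.001,.001],loss='soft_l1').x
        e=res(x,q); q=q[abs(e)<max(.0015,2.5*np.median(abs(e)))]
    n=dirv(x[0],x[1]); c=tcp+x[2]*ah+x[3]*np.array([np.cos(np.radians(az)),np.sin(np.radians(az)),0])
    s=(q-c)@n; lo=np.percentile(s,[.2,1,5]); print('tilt %.2f az %.2f'%(x[0],x[1]),'off(mm)',x[2:]*1000,'N',len(q),'rms',np.std(res(x,q))*1000,'s lo',lo,s.max())
    return n,c,c+n*lo[0]
E
python3 - <<'E'
from fit import *
Z=np.load('w6.npz'); tcp=env.observe()['position']
print(fit(Z['P'],Z['im'],tcp,-94.5))
E
```

```text
tilt 17.82 az -95.24 off(mm) [-1.21821198 -9.63458872] N 5214 rms 0.3222150009100975 s lo [-0.08058986 -0.07885618 -0.07037149] 0.02080931710938673
(array([-0.02793825, -0.30479726,  0.9520074 ]), array([0.50769484, 0.04851719, 0.15826461]), array([0.50994638, 0.07308075, 0.08154247]))
```

Run:
```python
from fit import *
Z=np.load('w6.npz'); o=env.observe(); tcp=o['position']; R=o['tool_rot']
q=(Z['P']-tcp)@R   # tool frame
v,u=np.mgrid[:420,:560]
k=(abs(q[:,:,1])<.03)&(abs(q[:,:,1])>.008)&(abs(q[:,:,0])<.03)&(abs(q[:,:,2])<.06)&(v>230)
for sgn in (1,-1):
    kk=k&(np.sign(q[:,:,1])==sgn)&(Z['im'].astype(int).sum(2)<330)
    for zz in np.arange(-.04,.03,.005):
        s=q[kk&(abs(q[:,:,2]-zz)<.0025)]
        if len(s)>5: print(sgn,round(zz,3),len(s),'x',np.round(np.percentile(s[:,0],[2,50,98])*1e3,1),'y',np.round(np.percentile(s[:,1],[2,50,98])*1e3,1))
im=Z['im'][225:405,170:400,::-1]; cv2.imwrite('pics/c6.png',cv2.resize(im,None,fx=3,fy=3,interpolation=cv2.INTER_CUBIC))
```

```text
1 -0.04 199 x [ 1.1  6.  12.4] y [ 8.   9.7 21.5]
1 -0.035 906 x [-4.4  7.1 12.4] y [ 8.5 25.9 29.9]
1 -0.03 624 x [ 6.5 11.5 13.3] y [ 8.4 18.  29.8]
1 -0.025 433 x [ 6.5 11.7 13.8] y [ 8.5 18.1 29.4]
1 -0.02 204 x [ 6.   9.9 12.1] y [ 8.2 11.7 26.1]
1 -0.015 163 x [ 6.9 10.7 11.6] y [ 8.2 11.4 15.6]
1 -0.01 180 x [ 6.6 10.8 12.9] y [ 8.1 12.9 22.4]
1 -0.005 190 x [ 6.3 10.5 14.3] y [ 8.3 14.9 22.7]
1 -0.0 161 x [ 6.3 10.5 12.7] y [ 9.  15.2 22.5]
1 0.005 139 x [ 6.2  7.5 12.1] y [ 9.6 17.1 22.7]
1 0.01 106 x [ 6.5 10.5 11.4] y [10.3 15.6 22.5]
1 0.015 37 x [ 6.6 10.8 11.2] y [10.3 13.7 20.7]
-1 -0.04 350 x [ 0.6  6.7 12.5] y [-23.4 -11.   -8.1]
-1 -0.035 654 x [ 4.2 11.6 12.5] y [-29.8 -16.9  -8.4]
-1 -0.03 575 x [ 6.5 11.6 13.3] y [-29.7 -17.4  -8.5]
-1 -0.025 427 x [ 6.1 11.8 13.8] y [-29.7 -19.   -8.9]
-1 -0.02 256 x [ 6.2 10.6 12.5] y [-28.3 -13.8  -8.2]
-1 -0.015 231 x [ 6.7 11.  13.8] y [-18.4 -12.5  -8.1]
-1 -0.01 244 x [ 6.6 10.9 15.2] y [-25.1 -13.9  -8.3]
-1 -0.005 244 x [ 6.6 10.8 16.8] y [-25.3 -15.3  -8.3]
-1 -0.0 228 x [ 6.4 10.9 18.7] y [-25.4 -15.7  -8.1]
-1 0.005 197 x [ 6.6 10.9 20.2] y [-25.3 -15.6  -8.2]
-1 0.01 154 x [ 6.6 10.8 20.9] y [-24.7 -16.3  -8.8]
-1 0.015 52 x [ 6.7 11.  19. ] y [-23.3 -15.1 -10.9]
```

View pics/c6.png

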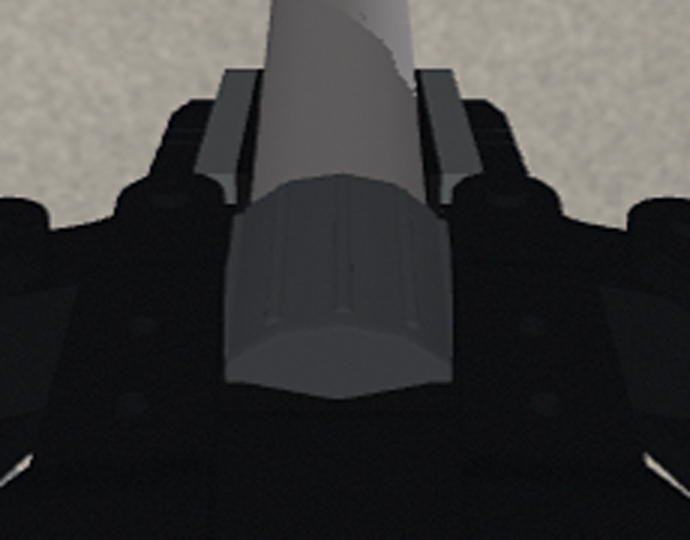

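Request:
{"op": "servo_tool", "data": {"steps": [{"tx": 0, "ty": -0.3, "tz": 0, "yaw": 0, "claw": 1.5}, {"tx": -0.1, "ty": -0.4, "tz": 0, "yaw": 0, "claw": 1.5}, {"tx": 0, "ty": -0.4, "tz": 0, "yaw": 0, "claw": 1.5}, {"tx": 0, "ty": -0.3, "tz": 0, "yaw": 0, "claw": 1.5}, {"tx": 0, "ty": 0, "tz": 0, "yaw": 0, "claw": 1.5}]}}

```text
time_s: 12.85
position: [0.5073, 0.0243, 0.1583]
tool_rot: [[0.078, 0.997, 0.0], [0.997, -0.078, -0.0], [-0.0, 0.0, -1.0]]
ft_force: [0.1, 1.7, 0.6]
grip_width: 0.021
gripper_force: 22.9
```

Run:
```python
from fit import *
o=env.observe(); m,im,d=cam('wrist'); P=pts(m,d); np.savez('w7.npz',im=im,d=d,P=P)
print(o['position']); print(fit(P,im,o['position']+[0,.011,0],-94.5,25))
```

```text
[0.50725639 0.02431812 0.15831894]
tilt 25.00 az -94.57 off(mm) [-0.47076417 -3.93512387] N 6380 rms 0.35880984029405943 s lo [-0.07964508 -0.07750692 -0.06918677] 0.019650725066968244
(array([-0.0336613 , -0.42129539,  0.90629858]), array([0.50709583, 0.03927805, 0.15831894]), array([0.50977678, 0.07283215, 0.08613672]))
```

Request:
{"op": "servo_tool", "data": {"steps": [{"tx": 0, "ty": -0.2, "tz": 0, "yaw": 0, "claw": 1.5}, {"tx": -0.1, "ty": -0.3, "tz": 0, "yaw": 0, "claw": 1.5}, {"tx": 0, "ty": -0.2, "tz": 0, "yaw": 0, "claw": 1.5}, {"tx": 0, "ty": 0, "tz": 0, "yaw": 0, "claw": 1.5}]}}

```text
time_s: 13.3
position: [0.5061, 0.0176, 0.1583]
tool_rot: [[0.077, 0.997, -0.0], [0.997, -0.077, -0.0], [-0.0, -0.0, -1.0]]
ft_force: [-0.0, 1.2, 0.7]
grip_width: 0.0215
gripper_force: 22.1
```

Run:
```python
from fit import *
o=env.observe(); m,im,d=cam('wrist'); P=pts(m,d); np.savez('w8.npz',im=im,d=d,P=P)
print(o['position']); print(fit(P,im,o['position']+[0,.015,0],-94.5,26.5))
```

```text
[0.50613607 0.01759673 0.15825853]
tilt 28.34 az -94.48 off(mm) [-0.18047079 -2.18468455] N 6684 rms 0.361448799769981 s lo [-0.07852067 -0.07677903 -0.06903462] 0.01889897037117922
(array([-0.0370605 , -0.47321071,  0.88016938]), array([0.50612757, 0.03478884, 0.15825853]), array([0.50903758, 0.07194566, 0.08914704]))
```

Request:
{"op": "servo_tool", "data": {"newtons": 30, "steps": [{"tx": 0, "ty": 0, "tz": 1, "yaw": 0, "claw": 1.5}, {"tx": 0, "ty": 0, "tz": 2.5, "yaw": 0, "claw": 1.5}, {"tx": 0, "ty": 0, "tz": 3, "yaw": 0, "claw": 1.5}, {"tx": 0, "ty": 0, "tz": 3, "yaw": 0, "claw": 1.5}, {"tx": 0.1, "ty": -1, "tz": 0.5, "yaw": -4, "claw": 1.5}, {"tx": 0.3, "ty": -1.8, "tz": 0, "yaw": -8, "claw": 1.5}, {"tx": 0.3, "ty": -1.8, "tz": 0, "yaw": -8, "claw": 1.5}, {"tx": 0.3, "ty": -1.8, "tz": 0, "yaw": -8, "claw": 1.5}, {"tx": 0.3, "ty": -1.8, "tz": 0, "yaw": -8, "claw": 1.5}, {"tx": 0.3, "ty": -1.8, "tz": 0, "yaw": -8, "claw": 1.5}, {"tx": 0.3, "ty": -1.8, "tz": 0, "yaw": -8, "claw": 1.5}, {"tx": 0.3, "ty": -1.8, "tz": 0, "yaw": -8, "claw": 1.5}, {"tx": 0.4, "ty": -1.8, "tz": 0, "yaw": -8, "claw": 1.5}, {"tx": 0.4, "ty": -1.8, "tz": 0, "yaw": -8, "claw": 1.5}, {"tx": 0.4, "ty": -1.8, "tz": 0, "yaw": -8, "claw": 1.5}, {"tx": 0.4, "ty": -1.8, "tz": 0, "yaw": -8, "claw": 1.5}, {"tx": 0.4, "ty": -1.6, "tz": 0, "yaw": -8, "claw": 1.5}, {"tx": 0, "ty": -0.8, "tz": 0, "yaw": -6.6, "claw": 1.5}, {"tx": 0, "ty": 0, "tz": 0, "yaw": 0, "claw": 1.5}, {"tx": 0, "ty": 0, "tz": 0, "yaw": 0, "claw": 1.5}]}}

```text
time_s: 15.35
position: [0.5481, -0.2139, 0.2587]
tool_rot: [[0.934, -0.356, 0.0], [-0.356, -0.934, -0.0], [0.0, 0.0, -1.0]]
ft_force: [-0.6, 0.3, 0.3]
grip_width: 0.0213
gripper_force: 28.5
```

Run:
```python
from fit import *
o=env.observe(); m,im,d=cam('wrist'); P=pts(m,d); np.savez('w9.npz',im=im,d=d,P=P); cv2.imwrite('pics/w9.png',im[:,:,::-1])
tx=o['tool_rot'][:,0]; print(o['position'],np.degrees(np.arctan2(tx[1],tx[0])))
n,c,b=fit(P,im,o['position']+.017*tx,158.9,28); b=c-.079*n
W=np.array([.622,-.2415,.112]); k=np.array([-.447,.171,.878]); k/=np.linalg.norm(k)
print('base',b,'err target',W+.05*k-b,'ang',np.degrees(np.arccos(n@k)),n)
```

```text
[ 0.54808286 -0.21394368  0.2586731 ] -20.854006131749962
tilt 21.47 az 158.47 off(mm) [0.59626496 5.02029384] N 5565 rms 0.3401465251856975 s lo [-0.08009043 -0.07814475 -0.07024019] 0.016978035706989768
base [ 0.58596991 -0.22935473  0.18515932] err target [ 0.01367935 -0.00359499 -0.02925787] ang 7.128084650083281 [-0.34049461  0.134307    0.93060467]
```

View pics/w9.png

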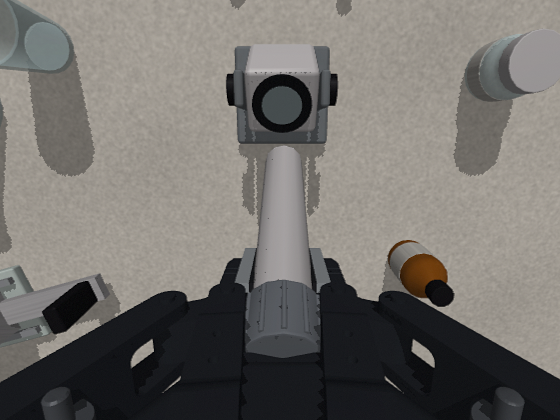

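Request:
{"op": "servo_tool", "data": {"steps": [{"tx": 0, "ty": 0, "tz": 0, "yaw": 0, "claw": 1.5}, {"tx": 0, "ty": 0, "tz": 0, "yaw": 0, "claw": 1.5}, {"tx": 0, "ty": 0, "tz": 0, "yaw": 0, "claw": 1.5}, {"tx": 0, "ty": 0, "tz": 0, "yaw": 0, "claw": 1.5}, {"tx": 0, "ty": 0, "tz": 0, "yaw": 0, "claw": 1.5}, {"tx": 0, "ty": 0, "tz": 0, "yaw": 0, "claw": 1.5}]}}

```text
time_s: 16.0
position: [0.5482, -0.2141, 0.2583]
tool_rot: [[0.933, -0.359, 0.0], [-0.359, -0.933, 0.0], [0.0, -0.0, -1.0]]
ft_force: [0.4, -0.0, -1.2]
grip_width: 0.0209
gripper_force: 28.5
```

Run:
```python
from fit import *
o=env.observe(); m,im,d=cam('wrist'); P=pts(m,d)
tx=o['tool_rot'][:,0]; print(o['position'],o['q'],o['grip_width'])
fit(P,im,o['position']+.014*tx,158.9,23)
fit(P,im,o['position']+.014*tx,158.9,19)
# finger/cap geometry: body radius profile check of cap (gripper frame)
```

```text
[ 0.54818649 -0.21410486  0.25826338] [-3.28512351e+01  2.54420387e+01  6.70820089e+01  8.26874545e-04
  8.74749647e+01  7.81686437e+01] 0.020944063707948133
tilt 21.43 az 158.32 off(mm) [0.57620387 2.03536955] N 5640 rms 0.35039054139253956 s lo [-0.08036996 -0.07842344 -0.06990056] 0.0174930398786859
tilt 21.43 az 158.33 off(mm) [0.57940035 2.0352573 ] N 5585 rms 0.3490960619441363 s lo [-0.08037412 -0.07843256 -0.07006674] 0.017246425554291893
```

Request:
{"op": "servo_tool", "data": {"steps": [{"tx": -0.6, "ty": 1.2, "tz": 0, "yaw": 1.5, "claw": 1.5}, {"tx": -1.2, "ty": 2.6, "tz": 0, "yaw": 1.5, "claw": 1.5}, {"tx": -1.2, "ty": 2.6, "tz": 0, "yaw": 1.5, "claw": 1.5}, {"tx": -1.2, "ty": 2.6, "tz": 0, "yaw": 1.5, "claw": 1.5}, {"tx": -1.2, "ty": 2.6, "tz": 0, "yaw": 1.5, "claw": 1.5}, {"tx": -1.2, "ty": 2.6, "tz": 0, "yaw": 1.5, "claw": 1.5}, {"tx": -1.2, "ty": 2.6, "tz": 0, "yaw": 1.5, "claw": 1.5}, {"tx": -1.2, "ty": 2.6, "tz": 0, "yaw": 1.5, "claw": 1.5}, {"tx": -1.2, "ty": 2.6, "tz": 0, "yaw": 1.5, "claw": 1.5}, {"tx": -1.2, "ty": 2.6, "tz": 0, "yaw": 1.5, "claw": 1.5}, {"tx": -0.8, "ty": 1.6, "tz": 0, "yaw": 1.5, "claw": 1.5}, {"tx": 0, "ty": 1, "tz": 0, "yaw": 0, "claw": 1.5}, {"tx": 0, "ty": 0, "tz": -2.5, "yaw": 0, "claw": 1.5}, {"tx": 0, "ty": 0, "tz": -3, "yaw": 0, "claw": 1.5}, {"tx": 0, "ty": 0, "tz": -3, "yaw": 0, "claw": 1.5}, {"tx": 0, "ty": 0, "tz": -1.5, "yaw": 0, "claw": 1.5}, {"tx": 0, "ty": 0, "tz": 0, "yaw": 0, "claw": 1.5}]}}

```text
time_s: 17.75
position: [0.4254, 0.058, 0.1567]
tool_rot: [[0.997, -0.079, -0.004], [-0.079, -0.997, 0.001], [-0.004, -0.0, -1.0]]
ft_force: [0.3, 0.5, -0.1]
grip_width: 0.0213
gripper_force: 28.5
```

Now straighten against the handle's side (about +60 mm in x).

Request:
{"op": "servo_tool", "data": {"steps": [{"tx": 0.5, "ty": 0, "tz": 0, "yaw": 0, "claw": 1.5}, {"tx": 0.5, "ty": -0.1, "tz": 0, "yaw": 0, "claw": 1.5}, {"tx": 0.5, "ty": 0, "tz": 0, "yaw": 0, "claw": 1.5}, {"tx": 0.5, "ty": -0.1, "tz": 0, "yaw": 0, "claw": 1.5}, {"tx": 0.5, "ty": 0, "tz": 0, "yaw": 0, "claw": 1.5}, {"tx": 0.5, "ty": -0.1, "tz": 0, "yaw": 0, "claw": 1.5}, {"tx": 0.5, "ty": 0, "tz": 0, "yaw": 0, "claw": 1.5}, {"tx": 0.5, "ty": -0.1, "tz": 0, "yaw": 0, "claw": 1.5}, {"tx": 0.5, "ty": 0, "tz": 0, "yaw": 0, "claw": 1.5}, {"tx": 0.5, "ty": -0.1, "tz": 0, "yaw": 0, "claw": 1.5}, {"tx": 0.5, "ty": 0, "tz": 0, "yaw": 0, "claw": 1.5}, {"tx": 0.5, "ty": 0, "tz": 0, "yaw": 0, "claw": 1.5}, {"tx": 0, "ty": 0, "tz": 0, "yaw": 0, "claw": 1.5}]}}

```text
time_s: 19.05
position: [0.4869, 0.0528, 0.1582]
tool_rot: [[0.997, -0.079, 0.001], [-0.079, -0.997, -0.0], [0.001, 0.0, -1.0]]
ft_force: [-0.8, 0.0, 0.3]
grip_width: 0.021
gripper_force: 31.1
```

```bash
cat > now.py <<'E'
from fit import *
import sys
off,th=float(sys.argv[1]),float(sys.argv[2]); L=float(sys.argv[3]) if len(sys.argv)>3 else .083
o=env.observe(); m,im,d=cam('wrist'); P=pts(m,d); np.savez('now.npz',im=im,d=d,P=P)
tx=o['tool_rot'][:,0]; az=np.degrees(np.arctan2(tx[1],tx[0]))+180; print(o['position'],az,o['ft_force'])
n,c,b=fit(P,im,o['position']+off*tx,az,th,L); print('n',n,'c',c,'base',b,'c-off tool x mm',(c-o['position'])@tx*1e3)
E
python3 now.py 0.002 3
```

```text
[0.48690065 0.05277014 0.1582215 ] 175.4698456312052 [-0.83949021  0.04058959  0.27713186]
tilt -2.09 az 175.65 off(mm) [0.02762693 3.78270987] N 2556 rms 0.23153142935613347 s lo [-0.08024588 -0.07545337 -0.06474447] 0.01871047289116111
n [ 0.03644235 -0.00277001  0.99933192] c [0.48512133 0.05288341 0.15822282] base [0.48219698 0.05310569 0.07803055] c-off tool x mm -1.7827090457695058
```

Request:
{"op": "servo_tool", "data": {"steps": [{"tx": -0.7, "ty": 0, "tz": 0, "yaw": 0, "claw": 1.5}, {"tx": -0.8, "ty": 0, "tz": 1.5, "yaw": 0, "claw": 1.5}, {"tx": 0, "ty": 0, "tz": 2.5, "yaw": 0, "claw": 1.5}, {"tx": 0, "ty": 0, "tz": 2.5, "yaw": 0, "claw": 1.5}, {"tx": 0, "ty": 0.6, "tz": 1.2, "yaw": 4, "claw": 1.5}, {"tx": 0.5, "ty": 2, "tz": 0, "yaw": 8, "claw": 1.5}, {"tx": 0.5, "ty": 2, "tz": 0, "yaw": 8, "claw": 1.5}, {"tx": 0.5, "ty": 2, "tz": 0, "yaw": 8, "claw": 1.5}, {"tx": 0.5, "ty": 2, "tz": 0, "yaw": 8, "claw": 1.5}, {"tx": 0.5, "ty": 2, "tz": 0, "yaw": 8, "claw": 1.5}, {"tx": 0.5, "ty": 2, "tz": 0, "yaw": 8, "claw": 1.5}, {"tx": 0.5, "ty": 2, "tz": 0, "yaw": 8, "claw": 1.5}, {"tx": 0.5, "ty": 2, "tz": 0, "yaw": 8, "claw": 1.5}, {"tx": 0.5, "ty": 2, "tz": 0, "yaw": 8, "claw": 1.5}, {"tx": 0.5, "ty": 2, "tz": 0, "yaw": 8, "claw": 1.5}, {"tx": 0.5, "ty": 1.7, "tz": 0, "yaw": 6, "claw": 1.5}, {"tx": 0, "ty": 0, "tz": 0, "yaw": 0, "claw": 1.5}, {"tx": 0, "ty": 0, "tz": 0, "yaw": 0, "claw": 1.5}]}}

```text
time_s: 20.9
position: [0.5258, 0.2756, 0.2351]
tool_rot: [[0.081, 0.997, -0.0], [0.997, -0.081, -0.0], [-0.0, -0.0, -1.0]]
ft_force: [0.3, -0.0, -0.9]
grip_width: 0.0214
gripper_force: 31.2
```

```bash
python3 now.py 0 1
python3 - <<'E'
from h import *
m=env.camera_model('wrist'); Z=np.load('now.npz'); P=Z['P']
k=((P[:,:,2]>.112)&(P[:,:,2]<.122)&(abs(P[:,:,0]-.52)<.06)&(P[:,:,1]>.14)&(P[:,:,1]<.32)).astype(np.uint8)
n,l,s,c=cv2.connectedComponentsWithStats(k)
for i in range(1,n):
    if s[i,4]>60: q=P[l==i]; print(s[i],q.mean(0))
q=P[(P[:,:,2]>.064)&(P[:,:,2]<.071)&(abs(P[:,:,0]-.52)<.06)&(P[:,:,1]>.14)&(P[:,:,1]<.32)];print(len(q),cv2.minAreaRect((q[:,:2]*1000).astype(np.float32)))
E
```

```text
[0.52577051 0.27564575 0.23510635] 265.3739427975373 [ 0.28776459 -0.02104084 -0.93599004]
tilt 6.07 az 265.17 off(mm) [-1.33726327 -3.22097891] N 3661 rms 0.26177857998416054 s lo [-0.08206049 -0.08004139 -0.07099985] 0.017514149770496305
n [-0.0089031  -0.10536156  0.99439412] c [0.52469738 0.27896408 0.23510635] base [0.52542797 0.28761011 0.15350588] c-off tool x mm 3.220978801271983
2154 ((526.058837890625, 259.8531494140625), (72.41767120361328, 56.14208221435547), 85.17669677734375)
```

Request:
{"op": "servo_tool", "data": {"steps": [{"tx": 0.1, "ty": -0.6, "tz": 0, "yaw": 0, "claw": 1.5}, {"tx": 0.1, "ty": -0.5, "tz": 0, "yaw": 0, "claw": 1.5}, {"tx": 0, "ty": 0, "tz": -2, "yaw": 0, "claw": 1.5}, {"tx": 0, "ty": 0, "tz": -2, "yaw": 0, "claw": 1.5}, {"tx": 0, "ty": 0, "tz": -2, "yaw": 0, "claw": 1.5}, {"tx": 0, "ty": 0, "tz": -1, "yaw": 0, "claw": 1.5}, {"tx": 0, "ty": 0, "tz": -0.6, "yaw": 0, "claw": 1.5}, {"tx": 0, "ty": 0, "tz": 0, "yaw": 0, "claw": 1.5}]}}

```text
time_s: 21.75
position: [0.5282, 0.2646, 0.1591]
tool_rot: [[0.079, 0.997, -0.0], [0.997, -0.079, -0.0], [-0.0, -0.0, -1.0]]
ft_force: [-0.4, 0.1, 0.2]
grip_width: 0.0215
gripper_force: 31.2
```

```bash
python3 now.py 0.003 6
```

```text
[0.52822702 0.26456743 0.15912836] 265.4439514253685 [-0.37110737  0.1125273   0.17751165]
tilt 6.01 az 264.86 off(mm) [-1.32740076 -0.177311  ] N 3705 rms 0.28309175214316035 s lo [-0.0938952  -0.08233489 -0.07124296] 0.017974277434106043
n [-0.0093763  -0.10422817  0.99450921] c [0.5271562  0.26784015 0.15912789] base [0.52803659 0.27762667 0.06574825] c-off tool x mm 3.177310996608036
```

Request:
{"op": "servo_tool", "data": {"steps": [{"tx": -0.05, "ty": 0, "tz": -0.6, "yaw": 0, "claw": 1.5}, {"tx": 0, "ty": 0, "tz": -0.7, "yaw": 0, "claw": 1.5}, {"tx": 0, "ty": 0, "tz": -0.7, "yaw": 0, "claw": 1.5}, {"tx": 0, "ty": 0, "tz": -0.7, "yaw": 0, "claw": 1.5}, {"tx": 0, "ty": 0, "tz": 0, "yaw": 0, "claw": 1.5}]}}

```text
time_s: 22.3
position: [0.5272, 0.2648, 0.131]
tool_rot: [[0.079, 0.997, -0.002], [0.997, -0.079, -0.001], [-0.001, -0.002, -1.0]]
ft_force: [0.3, -0.7, -0.0]
grip_width: 0.0211
gripper_force: 31.2
```

Request:
{"op": "servo_tool", "data": {"steps": [{"tx": 0, "ty": 0, "tz": 0, "yaw": 0, "claw": 3}, {"tx": 0, "ty": 0, "tz": 0, "yaw": 0, "claw": 5}, {"tx": 0, "ty": 0, "tz": 0, "yaw": 0, "claw": 8.5}, {"tx": 0, "ty": 0, "tz": 0, "yaw": 0, "claw": 8.5}, {"tx": 0, "ty": 0, "tz": 0, "yaw": 0, "claw": 8.5}, {"tx": 0, "ty": -1, "tz": 3, "yaw": 0, "claw": 8.5}, {"tx": -0.2, "ty": -2, "tz": 4, "yaw": 0, "claw": 8.5}, {"tx": -0.2, "ty": -3, "tz": 4, "yaw": 0, "claw": 8.5}, {"tx": 0, "ty": 0, "tz": 0, "yaw": 0, "claw": 8.5}, {"tx": 0, "ty": 0, "tz": 0, "yaw": 0, "claw": 8.5}]}}

```text
time_s: 23.3
position: [0.5238, 0.2045, 0.2429]
tool_rot: [[0.08, 0.997, 0.002], [0.997, -0.08, 0.0], [0.001, 0.002, -1.0]]
ft_force: [0.1, 0.6, -1.2]
grip_width: 0.0847
gripper_force: 0.0
```

Run:
```python
from h import *
m,im,d=cam('wrist'); P=pts(m,d); print(env.observe()['position'])
for lo,hi in ((.123,.19),(.112,.122),(.064,.072)):
    k=((P[:,:,2]>lo)&(P[:,:,2]<hi)&(abs(P[:,:,0]-.52)<.06)&(P[:,:,1]>.14)&(P[:,:,1]<.325)).astype(np.uint8)
    n,l,s,c=cv2.connectedComponentsWithStats(k)
    for i in range(1,n):
        if s[i,4]>60: q=P[l==i]; q=q[q[:,2]>np.percentile(q[:,2],95)-.004]; print(lo,s[i],q.mean(0),q[:,2].max())
```

```text
[0.5234299  0.20491548 0.24168929]
0.123 [ 259   91   43   45 1363] [0.52671883 0.27647004 0.15275137] 0.15505070607441618
0.112 [263 158  36  36 896] [0.5235851  0.23110019 0.11768721] 0.1197708304494732
0.112 [264 214  34  33 815] [0.51984214 0.18669828 0.1176187 ] 0.11953695372446047
0.064 [ 249   93   65  142 5234] [0.52414313 0.23429784 0.0677391 ] 0.07030590237249618
```

Request:
{"op": "servo_tool", "data": {"newtons": 25, "steps": [{"tx": 0.1, "ty": 2, "tz": 0, "yaw": 0, "claw": 8.5}, {"tx": 0.1, "ty": 2.5, "tz": 0, "yaw": 0, "claw": 8.5}, {"tx": 0.1, "ty": 2.7, "tz": 0, "yaw": 0, "claw": 8.5}, {"tx": 0, "ty": 0, "tz": -3, "yaw": 0, "claw": 8.5}, {"tx": 0, "ty": 0, "tz": -3, "yaw": 0, "claw": 8.5}, {"tx": 0, "ty": 0, "tz": -3, "yaw": 0, "claw": 6}, {"tx": 0, "ty": 0, "tz": -0.9, "yaw": 0, "claw": 5}, {"tx": 0, "ty": 0, "tz": 0, "yaw": 0, "claw": 4}, {"tx": 0, "ty": 0, "tz": 0, "yaw": 0, "claw": 2}, {"tx": 0, "ty": 0, "tz": 0, "yaw": 0, "claw": 2}, {"tx": 0, "ty": 0, "tz": 0, "yaw": 0, "claw": 2}, {"tx": 0, "ty": 0, "tz": 0, "yaw": 0, "claw": 2}]}}

```text
time_s: 24.55
position: [0.527, 0.277, 0.1442]
tool_rot: [[0.079, 0.997, 0.002], [0.997, -0.079, 0.001], [0.001, 0.002, -1.0]]
ft_force: [-0.6, 0.5, 3.0]
grip_width: 0.0254
gripper_force: 25.8
```

Request:
{"op": "servo_tool", "data": {"steps": [{"tx": 0, "ty": 0, "tz": 1.5, "yaw": 0, "claw": 2}, {"tx": 0, "ty": 0, "tz": 2.5, "yaw": 0, "claw": 2}, {"tx": 0, "ty": 0, "tz": 2.5, "yaw": 0, "claw": 2}, {"tx": 0, "ty": 0, "tz": 2.5, "yaw": 0, "claw": 2}, {"tx": 0, "ty": 0, "tz": 2, "yaw": 0, "claw": 2}, {"tx": -0.1, "ty": -1, "tz": 0.5, "yaw": 0, "claw": 2}, {"tx": -0.2, "ty": -2.4, "tz": 0, "yaw": 0, "claw": 2}, {"tx": -0.2, "ty": -2.4, "tz": 0, "yaw": 0, "claw": 2}, {"tx": -0.2, "ty": -2.4, "tz": 0, "yaw": 0, "claw": 2}, {"tx": -0.2, "ty": -2.4, "tz": 0, "yaw": 0, "claw": 2}, {"tx": -0.2, "ty": -2.4, "tz": 0, "yaw": 0, "claw": 2}, {"tx": -0.2, "ty": -2.4, "tz": 0, "yaw": 0, "claw": 2}, {"tx": -0.1, "ty": -1.4, "tz": 0, "yaw": 0, "claw": 2}, {"tx": 0, "ty": -0.9, "tz": 0, "yaw": 0, "claw": 2}, {"tx": 0, "ty": 0, "tz": -2, "yaw": 0, "claw": 2}, {"tx": 0, "ty": 0, "tz": -2.5, "yaw": 0, "claw": 2}, {"tx": 0, "ty": 0, "tz": -2.5, "yaw": 0, "claw": 2}, {"tx": 0, "ty": 0, "tz": -1.5, "yaw": 0, "claw": 2}, {"tx": 0, "ty": 0, "tz": 0, "yaw": 0, "claw": 2}]}}

```text
time_s: 26.45
position: [0.5117, 0.1001, 0.1712]
tool_rot: [[0.079, 0.997, -0.004], [0.997, -0.079, 0.0], [-0.0, -0.004, -1.0]]
ft_force: [0.4, 0.1, -0.2]
grip_width: 0.0254
gripper_force: 25.5
```

```bash
python3 now.py 0 1 .116
```

```text
[0.51173937 0.10014744 0.17121636] 265.4953837050639 [ 0.37099472  0.0923551  -0.15557012]
tilt -0.25 az 318.92 off(mm) [-1.31956629  0.95617315] N 2767 rms 0.5543470057238616 s lo [-0.11459634 -0.11198551 -0.09910115] 0.011007684889275653
n [-0.00328004  0.00285967  0.99999053] c [0.51034879 0.09929786 0.17121636] base [0.51072467 0.09897015 0.0566211 ] c-off tool x mm -0.9561731477883221
```

Request:
{"op": "servo_tool", "data": {"steps": [{"tx": -0.1, "ty": -1, "tz": 0, "yaw": 0, "claw": 2}, {"tx": -0.1, "ty": -1, "tz": 0, "yaw": 0, "claw": 2}, {"tx": 0, "ty": -0.7, "tz": 0, "yaw": 0, "claw": 2}, {"tx": -0.1, "ty": -0.5, "tz": 0, "yaw": 0, "claw": 2}, {"tx": 0, "ty": -0.5, "tz": 0, "yaw": 0, "claw": 2}, {"tx": -0.1, "ty": -0.5, "tz": 0, "yaw": 0, "claw": 2}, {"tx": 0, "ty": -0.5, "tz": 0, "yaw": 0, "claw": 2}, {"tx": 0, "ty": -0.5, "tz": 0, "yaw": 0, "claw": 2}, {"tx": -0.1, "ty": -0.5, "tz": 0, "yaw": 0, "claw": 2}, {"tx": 0, "ty": -0.5, "tz": 0, "yaw": 0, "claw": 2}, {"tx": 0, "ty": -0.5, "tz": 0, "yaw": 0, "claw": 2}, {"tx": -0.1, "ty": -0.5, "tz": 0, "yaw": 0, "claw": 2}, {"tx": 0, "ty": -0.5, "tz": 0, "yaw": 0, "claw": 2}, {"tx": 0, "ty": 0, "tz": 0, "yaw": 0, "claw": 2}]}}

```text
time_s: 27.9
position: [0.5068, 0.0222, 0.1734]
tool_rot: [[0.08, 0.997, 0.0], [0.997, -0.08, -0.0], [-0.0, 0.0, -1.0]]
ft_force: [-0.4, 2.0, 2.7]
grip_width: 0.0252
gripper_force: 25.7
```

```bash
python3 now.py 0.003 30 .116
```

```text
[0.50676681 0.02216891 0.17344011] 265.438084925526 [-0.41315152  1.98706624  2.70230482]
tilt 28.64 az 265.26 off(mm) [-1.42830501 -0.18688739] N 6842 rms 0.6891932520402898 s lo [-0.114395   -0.11196773 -0.1019544 ] 0.010114090896120434
n [-0.03957118 -0.47768052  0.87764198] c [0.5055965  0.02545931 0.17343872] base [0.51012325 0.08010357 0.07304087] c-off tool x mm 3.186887365930045
```

Request:
{"op": "servo_tool", "data": {"steps": [{"tx": 0, "ty": 0, "tz": 1, "yaw": 0, "claw": 2}, {"tx": 0, "ty": 0, "tz": 2, "yaw": 0, "claw": 2}, {"tx": 0, "ty": 0, "tz": 1.5, "yaw": 0, "claw": 2}, {"tx": 0, "ty": 0, "tz": 0, "yaw": 0, "claw": 2}]}}

```text
time_s: 28.35
position: [0.5075, 0.0227, 0.2205]
tool_rot: [[0.079, 0.997, 0.004], [0.997, -0.079, -0.002], [-0.001, 0.004, -1.0]]
ft_force: [0.6, 0.3, -0.5]
grip_width: 0.0251
gripper_force: 25.5
```

```bash
python3 now.py 0.003 28 .116
```

```text
[0.50750068 0.02266881 0.22050773] 265.4889598321887 [ 0.61009     0.2715946  -0.51433838]
tilt 26.92 az 264.76 off(mm) [-1.36845236 -0.21085449] N 6534 rms 0.6829129253879703 s lo [-0.11443524 -0.11207038 -0.10134789] 0.010318102893226965
n [-0.04136182 -0.45083576  0.89164809] c [0.506389   0.02597735 0.22050417] base [0.51112225 0.07756885 0.11846821] c-off tool x mm 3.2108543374246614
```

```bash
sed -i 's/L=.083):/L=.083,hi=.018):/; s/(s<.018)/(s<hi)/' fit.py; sed -i 's/,th,L)/,th,L,-.014 if L>.1 else .018)/' now.py
python3 - <<'E'
from fit import *
Z=np.load('now.npz'); o=env.observe(); tx=o['tool_rot'][:,0]
for t in (25,28): fit(Z['P'],Z['im'],o['position']+.003*tx,265.4,t,.116,-.014)
E
```

```text
tilt 28.05 az 264.87 off(mm) [-0.77524266  0.67009629] N 4343 rms 0.3543188273730676 s lo [-0.11404012 -0.11218851 -0.10512952] -0.014562686600471548
tilt 28.05 az 264.87 off(mm) [-0.77643022  0.66961639] N 4383 rms 0.3541873089584964 s lo [-0.11403558 -0.11217947 -0.10500243] -0.014299560678761983
```

Request:
{"op": "servo_tool", "data": {"steps": [{"tx": 0, "ty": 0, "tz": 2, "yaw": 0, "claw": 2}, {"tx": 0, "ty": 0, "tz": 3, "yaw": 0, "claw": 2}, {"tx": 0, "ty": 0, "tz": 1.5, "yaw": 0, "claw": 2}, {"tx": 0.2, "ty": -1, "tz": 0.5, "yaw": -4, "claw": 2}, {"tx": 0.3, "ty": -1.8, "tz": 0, "yaw": -8, "claw": 2}, {"tx": 0.3, "ty": -1.8, "tz": 0, "yaw": -8, "claw": 2}, {"tx": 0.3, "ty": -1.8, "tz": 0, "yaw": -8, "claw": 2}, {"tx": 0.3, "ty": -1.8, "tz": 0, "yaw": -8, "claw": 2}, {"tx": 0.3, "ty": -1.8, "tz": 0, "yaw": -8, "claw": 2}, {"tx": 0.3, "ty": -1.8, "tz": 0, "yaw": -8, "claw": 2}, {"tx": 0.3, "ty": -1.8, "tz": 0, "yaw": -8, "claw": 2}, {"tx": 0.3, "ty": -1.8, "tz": 0, "yaw": -8, "claw": 2}, {"tx": 0.4, "ty": -1.8, "tz": 0, "yaw": -8, "claw": 2}, {"tx": 0.4, "ty": -1.8, "tz": 0, "yaw": -8, "claw": 2}, {"tx": 0.4, "ty": -1.8, "tz": 0, "yaw": -8, "claw": 2}, {"tx": 0.4, "ty": -1.8, "tz": 0, "yaw": -8, "claw": 2}, {"tx": 0, "ty": -1, "tz": 0, "yaw": -5.8, "claw": 2}, {"tx": 0, "ty": 0, "tz": 0, "yaw": 0, "claw": 2}, {"tx": 0, "ty": 0, "tz": 0, "yaw": 0, "claw": 2}]}}

```text
time_s: 30.3
position: [0.5485, -0.2128, 0.2875]
tool_rot: [[0.939, -0.345, -0.001], [-0.345, -0.939, 0.001], [-0.001, -0.0, -1.0]]
ft_force: [-0.1, 0.0, 0.4]
grip_width: 0.0253
gripper_force: 25.5
```

```bash
cat >> now.py <<'E'
W=np.array([.622,-.2415,.112]); k=np.array([-.447,.171,.878]); k/=np.linalg.norm(k)
v,u=np.mgrid[:420,:560]; e=W+.05*k-(c-.115*n); print('move cm',e*100,'ang',np.degrees(np.arccos(n@k)))
# window re-measure from this view: dark ring near projection
w=proj(m,W); I=im.astype(int).sum(2); dk=((I<150)&(np.hypot(u-w[0],v-w[1])<55)&(P[:,:,2]>.08)&(P[:,:,2]<.15)).astype(np.uint8)
N,l,s,cc=cv2.connectedComponentsWithStats(dk); i=1+s[1:,4].argmax(); q=P[l==i]; print('ring',s[i],w,'centre',(q.min(0)+q.max(0))/2,q.mean(0))
E
python3 now.py .002 28 .116
```

```text
[ 0.54849793 -0.21282301  0.28752653] 159.82137216354036 [-0.11538466  0.03159403  0.37725056]
tilt 28.03 az 159.80 off(mm) [0.40060629 1.86118513] N 4471 rms 0.34302892262943147 s lo [-0.11567207 -0.1139498  -0.10659505] -0.014894738326956976
n [-0.44106655  0.16232155  0.88267322] c [ 0.54849003 -0.21324691  0.28752384] base [ 0.59950911 -0.23202298  0.1854232 ] c-off tool x mm 0.13881655479757224
move cm [ 0.0436577  -0.10358288 -3.01149676] ang 0.6591880580211907
ring [ 258   79   53   50 1093] [283.89436914 105.4234873 ] centre [ 0.62139292 -0.24130568  0.11184098] [ 0.62532878 -0.24294639  0.11367532]
```

Aligned within 0.7°; descend 30 mm with the small corrections.

Request:
{"op": "servo_tool", "data": {"steps": [{"tx": 0.05, "ty": -0.1, "tz": -1, "yaw": -0.5, "claw": 2}, {"tx": 0, "ty": 0, "tz": -1, "yaw": 0, "claw": 2}, {"tx": 0, "ty": 0, "tz": -0.6, "yaw": 0, "claw": 2}, {"tx": 0, "ty": 0, "tz": -0.4, "yaw": 0, "claw": 2}, {"tx": 0, "ty": 0, "tz": 0, "yaw": 0, "claw": 2}, {"tx": 0, "ty": 0, "tz": 0, "yaw": 0, "claw": 2}, {"tx": 0, "ty": 0, "tz": 0, "yaw": 0, "claw": 2}, {"tx": 0, "ty": 0, "tz": 0, "yaw": 0, "claw": 2}]}}

```text
time_s: 31.15
position: [0.5493, -0.2142, 0.2586]
tool_rot: [[0.935, -0.356, 0.001], [-0.356, -0.935, -0.0], [0.001, 0.0, -1.0]]
ft_force: [0.6, -0.3, 0.8]
grip_width: 0.025
gripper_force: 25.5
```

```bash
python3 now.py .001 28 .116
python3 - <<'E'
from h import *
m,im,d=cam('top'); P=pts(m,d)
k=(P[:,:,2]>.085)&(P[:,:,2]<.1)&(im.astype(int).sum(2)<150)&(np.hypot(P[:,:,0]-.51,P[:,:,1]-.05)<.03); print('handle',k.sum(),P[k].mean(0))
k=(P[:,:,2]>.112)&(P[:,:,2]<.125)&(abs(P[:,:,0]-.52)<.04)&(P[:,:,1]>.16)&(P[:,:,1]<.3); print('short',k.sum(),P[k].min(0),P[k].max(0))
E
```

```text
[ 0.54926615 -0.21416133  0.25856093] 159.17535852256094 [ 0.63952326 -0.34096518  0.82103824]
tilt 28.13 az 159.15 off(mm) [0.45146704 0.8514643 ] N 4500 rms 0.3513323896887332 s lo [-0.11529926 -0.11395122 -0.10647522] -0.014422074982566719
n [-0.44057829  0.16779303  0.88189357] c [ 0.54924449 -0.21463611  0.25856162] base [ 0.60004284 -0.23398252  0.15687995] c-off tool x mm 0.1485358978158232
move cm [-0.02617274  0.09825922 -0.12424146] ang 0.467880123043199
ring [ 253   76   59   54 1320] [281.5491916 105.5582854] centre [ 0.62151082 -0.24139304  0.11249298] [ 0.62567819 -0.24316213  0.11394308]
handle 30 [0.5052657  0.05207596 0.0926264 ]
short 105 [0.50802159 0.17430149 0.11219587] [0.53539374 0.24178505 0.12478306]
```

Request:
{"op": "servo_tool", "data": {"steps": [{"tx": 0, "ty": 0.1, "tz": -0.1, "yaw": 0, "claw": 2}, {"tx": 0, "ty": 0, "tz": 0, "yaw": 0, "claw": 2}, {"tx": 0, "ty": 0, "tz": 0, "yaw": 0, "claw": 2}, {"tx": 0, "ty": 0, "tz": 0, "yaw": 0, "claw": 2}, {"tx": 0, "ty": 0, "tz": 0, "yaw": 0, "claw": 2}, {"tx": 0, "ty": 0, "tz": 0, "yaw": 0, "claw": 2}]}}

```text
time_s: 31.85
position: [0.5492, -0.2131, 0.2572]
tool_rot: [[0.935, -0.356, -0.0], [-0.356, -0.935, 0.0], [-0.0, -0.0, -1.0]]
ft_force: [-0.0, -0.1, -0.3]
grip_width: 0.0252
gripper_force: 25.5
```

```bash
python3 -c "
from rig import env
print(env.close_job())"
```

```text
the job is handed in; nothing more can be done
None
```

Job handed in at about 32 s, verdict not shown: block out at its stop, short tubes seated, long tube held about 50 mm from the glass and within about 0.5° of the sight line at my last measurement; it was put back in its hole once to regrip it, and I viewed 11 pictures against the limit of 10.

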